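Show the cutting line on a pattern card

TASK

The red cutting line on the pattern card has only just been inked and is still wet. Show the apprentice where the shears must go: with the fingers pointing straight down, run the fingertips slowly along the red line, from the dot at the neck to the crossbar at the underarm, taking some eight seconds and keeping them a finger's breadth above the card without touching it. Leave the weights, spool and shears where they lie, and finish with the hand raised clear, at least 10 cm above the card.

Things in the scene. Friction and masses are not known exactly. Their poses are not given: they have to be found in the camera images.
- card: brown pattern card of a dress front, 3 mm thick, 400 x 440 mm, fixed flat on the table. Origin on the table under the middle of the red line; z up, x from waist to neck, y to its left. The red line is an S curve, 4 mm wide, 250 mm long, from a 14 mm red dot at the neck to a 24 mm red crossbar at the underarm. Black and blue marks are other seams. Things stand 35 mm or more from the line, up to 50 mm tall.
- line_0 (a point): start of the red line: centre of the red dot at the neck, on the card's top face
- line_1 (a point): point on the middle of the red line, 36 mm along it from the dot, on the card's top face (the next point is 36 mm on; the line curves smoothly between them)
- line_2 (a point): point on the middle of the red line, 72 mm along it from the dot, on the card's top face (the next point is 36 mm on; the line curves smoothly between them)
- line_3 (a point): point on the middle of the red line, 108 mm along it from the dot, on the card's top face (the next point is 36 mm on; the line curves smoothly between them)
- line_4 (a point): point on the middle of the red line, 144 mm along it from the dot, on the card's top face (the next point is 36 mm on; the line curves smoothly between them)
- line_5 (a point): point on the middle of the red line, 180 mm along it from the dot, on the card's top face (the next point is 36 mm on; the line curves smoothly between them)
- line_6 (a point): point on the middle of the red line, 216 mm along it from the dot, on the card's top face (the next point is 36 mm on; the line curves smoothly between them)
- line_7 (a point): end of the red line: middle of the red crossbar at the underarm, on the card's top face
- weight_a_mid (a point): round dark steel pattern weight, 62 mm across, 41 mm tall with its finger knob, about 450 g, standing on the card. The point lies half-way up, on its axis (20 mm above its foot)
- weight_b_mid (a point): round brass pattern weight, 62 mm across, 41 mm tall with its finger knob, about 450 g, standing on the card. The point lies half-way up, on its axis (20 mm above its foot)
- spool_mid (a point): blue thread spool, 38 mm across, 50 mm tall, about 50 g, standing upright on the card. The point lies half-way up, on its axis (25 mm above its foot)
- shears_mid (a point): dressmaker's shears, closed, steel blades and black finger loops, 240 mm long, 95 mm across the loops, 14 mm thick, lying flat on the card. The point lies at the pivot screw, half-way up; its x axis points to the blade tips (125 mm away), the loops end 117 mm the other way

How it is judged:
On the way, in this order (a step that is already met when the one before it is completed fails the run):
1. fingers over the dot at the neck, tips within 30 mm of the card (horizontal distance between the grasp point and line_0 below 0.012 m and z of the grasp point in the frame of card below 0.052 m), for 0.2 s.
2. fingers along the line, 36 mm from the dot, tips within 30 mm of the card (horizontal distance between the grasp point and line_1 below 0.012 m and z of the grasp point in the frame of card below 0.052 m), for 0.2 s.
3. fingers along the line, 72 mm from the dot, tips within 30 mm of the card (horizontal distance between the grasp point and line_2 below 0.012 m and z of the grasp point in the frame of card below 0.052 m), for 0.2 s.
4. fingers along the line, 108 mm from the dot, tips within 30 mm of the card (horizontal distance between the grasp point and line_3 below 0.012 m and z of the grasp point in the frame of card below 0.052 m), for 0.2 s.
5. fingers along the line, 144 mm from the dot, tips within 30 mm of the card (horizontal distance between the grasp point and line_4 below 0.012 m and z of the grasp point in the frame of card below 0.052 m), for 0.2 s.
6. fingers along the line, 180 mm from the dot, tips within 30 mm of the card (horizontal distance between the grasp point and line_5 below 0.012 m and z of the grasp point in the frame of card below 0.052 m), for 0.2 s.
7. fingers along the line, 216 mm from the dot, tips within 30 mm of the card (horizontal distance between the grasp point and line_6 below 0.012 m and z of the grasp point in the frame of card below 0.052 m), for 0.2 s.
8. fingers over the crossbar at the underarm, tips within 30 mm of the card (horizontal distance between the grasp point and line_7 below 0.012 m and z of the grasp point in the frame of card below 0.052 m), for 0.2 s.
At the end, for the whole second after the job is handed in: In order from dot to crossbar, the fingers stood 0.2 s over each of the 8 points, within 12 mm sideways, tips at most 30 mm above the card; card never touched; fingertips end 80 mm or more above it; weights, spool and shears within 12 mm of their places (z of the grasp point in the frame of card above 0.1 m and distance of each of weight_a_mid, weight_b_mid, spool_mid, shears_mid from where it was at the start of the episode below 0.012 m and not (contact force between any of the fingers, the arm and card above 0.5 N)).
It fails at once if the card with its wet line is touched (contact force between any of the fingers, the arm and card above 0.5 N).
It fails at once if the weight is shifted, tipped over or lifted (distance of weight_a_mid from where it was at the start of the episode above 0.012 m).
It fails at once if the weight is shifted, tipped over or lifted (distance of weight_b_mid from where it was at the start of the episode above 0.012 m).
It fails at once if the spool is shifted, tipped over or lifted (distance of spool_mid from where it was at the start of the episode above 0.012 m).
It fails at once if the pair of shears is shifted, tipped over or lifted (distance of shears_mid from where it was at the start of the episode above 0.012 m).
It also fails if it takes over 51 s, if anything falls off the work surface, if the arm or the gripper's body presses on something with over 40 N, if the wrist force passes 120 N, or if a joint passes its speed limit or range.

ROBOT

A 7-joint arm with a two-finger parallel gripper is mounted at the origin on the work surface. World frame = base frame: x ahead of the robot, y to its left, z up, the work surface at z = 0. Lengths are in m, angles in rad, forces in N, time in s.
With the tool pointing down it reaches from about 0.425 to 0.925 m from the base axis. Payload 6.8 kg.
Tool frame: the origin (TCP) lies at the centre of the arm's flange, where the gripper is bolted on; the fingertips stand 173 mm ahead of it and the grasp point (between the pads) lies 155 mm ahead of it (r.hold_point_z is the distance from the TCP to the grasp point, in m); z points along the fingers, x is the direction in which the jaws open and shut, and the axes are right-handed (so a half turn about z gives the same grasp; the last joint's range is limited). The gripper opens to 85 mm and grips with 20 to 120 N. Pads are 22 mm wide; open, the fingers measure 114 mm over their backs; the gripper's body (76 mm by 85 mm) begins 54 mm behind the grasp point. The pads swing forward as they close: fully open they stand 13 mm farther back than shut.
Start: joints at [-1.372, 0.477, 0.022, 1.555, -0.011, 1.109, -0.083], TCP at [0.204, 0.643, 0.405] pointing down, gripper open.
Joint ranges: [-2.96, 2.96], [-0.34, 2.1], [-1.41, 1.46], [0.24, 2.44], [-1.37, 4.51], [0.17, 1.92], [-2.96, 2.96]. Speed limits (rad/s): [2.39, 2.39, 3.14, 3.14, 3.14, 3.14, 3.14].

INTERFACE

Orientations are given as a rotation vector (axis times angle).
In Python, from bench import r gives the robot as it stands.
- The arm moves only by the tool apply_moves, never from a script. Its arguments are lists of equal length, an entry for each row: "dp": the shift along the tool's x, y, z scaled (see below), a list of three; "twist": the turn, a rotation vector about the tool's x, y, z scaled (see below), a list of three; "jaw": the closure in counts, from 0 (fully open) to 255 (shut). In form: {"dp": [[x, y, z], ...], "twist": [[rx, ry, rz], ...], "jaw": [jaw, ...]}. A call has 1 to 20 rows; each row shifts and turns the pose as measured when the row begins, along the tool's axes as they then stand; what a row does not reach is not made up. The controller multiplies each number of a shift by 12 cm and each number of a turn by 120 degrees. A row lasts 1/10 s, in which the tool goes at most 50 mm and 8.59 degrees, less where a joint would pass 70% of its speed; a pose out of reach is approached as far as the arm can. A call with a number of a shift or a turn outside -1 to 1 is refused whole. A call with a gripper value outside its range is refused whole. The fingers move at their own pace and stop on an object; "grip_force" is the grip in N (left out, the last holds). Time passes only in rows, so rows that do not move let the fingers close. It gives the time, the measured TCP pose, the force and the opening at its end, in the units of the state.
- r.get_obs(): the state, without advancing time (a new reading comes with each control period).
- r.grab_frame(name): name is "scene" or "top"; returns a dict with "color" (420x560x3 uint8, red, green, blue), "z_map" (420x560 float32, m along the optical axis (not along the pixel's ray), 0 where there is no reading), "intrinsics" (3x3 intrinsics, pixels), "R" (3x3) and "t" (3): a world point X has camera coordinates R X + t. Camera axes: x right, y down, z forward; pixel columns grow to the right and rows downward; lengths in m; the calibration is good to about 2 mm. A picture is of the moment at which its call begins.
- r.hand_in(): hands the job in, once; it reports no verdict.
The state is a dict: "clock": time; "joints": joint angles; "qvel": joint speeds; "tau": joint torques, N m; "tcp_pos": TCP position; "orientation": TCP orientation; "contact_force": force on the tool from outside, world axes, zero at the start; "moment": the same for the moment, N m; "grip_width": finger opening in m.
Only numpy, scipy, OpenCV 4.12 (cv2) and the standard library are available. Lean on these libraries where they do the work, as an engineer would, in place of code of your own. Each camera call takes 0.05 s, during which the arm holds its last target.

## Working session

There is one attempt and no reset: what is moved stays moved. The work goes in short steps, Python scripts to look and compute and a tool call to move; the robot and the scene stay as the last step left them, time stands still between calls to the robot, and variables do not carry over. Pictures are saved under pics/ and viewed, and the job is handed in when it is done.

Besides the shell and the picture viewer there is one more tool, called after "Request:" in YAML: its name, and indented under it one key for each argument. apply_moves: Moves the arm, as the interface text tells. Shifts and turns lie within -1 to 1; 1 stands for 12 cm of shift or 120 degrees of turn. Its arguments: {"type":"object","properties":{"dp":{"type":"array"},"twist":{"type":"array"},"jaw":{"type":"array"},"grip_force":{"type":"number"}},"required":["dp","twist","jaw"]}

```bash
mkdir -p pics; ls; python3 - <<'E'
from bench import r
import cv2,numpy as np,pickle
o=r.get_obs();print({k:np.round(v,4) for k,v in o.items()})
for n in ("top","scene"):
    f=r.grab_frame(n);pickle.dump(f,open(n+".pkl","wb"));cv2.imwrite(f"pics/{n}0.png",f["color"][:,:,::-1])
    print(n,f["intrinsics"],f["R"],f["t"])
E
```

```text
pics
{'clock': np.float64(0.0), 'joints': array([-1.3721,  0.4778,  0.0223,  1.5564, -0.0115,  1.1093, -0.0831]), 'qvel': array([ 0.0001, -0.0012, -0.0025, -0.0004, -0.0007, -0.0009, -0.0008]), 'tau': array([-6.00000e-04, -5.96451e+01,  1.60790e+00, -2.81196e+01,
        1.25000e-02,  9.40000e-03, -0.00000e+00]), 'tcp_pos': array([0.2038, 0.6432, 0.4037]), 'orientation': array([ 2.5338e+00,  1.8553e+00, -2.2000e-03]), 'contact_force': array([ 0.4116,  0.1371, -0.3103]), 'moment': array([-0.0329, -0.0229,  0.0051]), 'grip_width': np.float64(0.0855)}
top [[387.75929153   0.         277.08150698]
 [  0.         387.75929153 204.3416917 ]
 [  0.           0.           1.        ]] [[-0.00574131 -0.99978349 -0.02000051]
 [-0.99014882  0.00848189 -0.13976186]
 [ 0.13990124  0.01900106 -0.98998313]] [0.11443419 0.56924637 0.69966637]
scene [[404.03590615   0.         274.31970595]
 [  0.         404.03590615 206.93180604]
 [  0.           0.           1.        ]] [[-0.16208558  0.98673424 -0.00915401]
 [ 0.53974353  0.08088721 -0.83793447]
 [-0.82607819 -0.14075791 -0.54569408]] [ 0.02245667 -0.28731798  1.2618789 ]
```

View pics/top0.png

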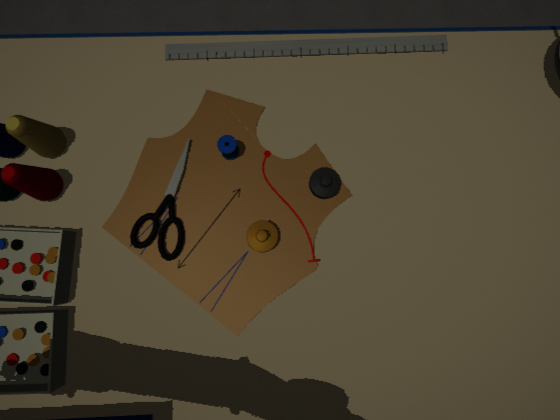

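View pics/scene0.png

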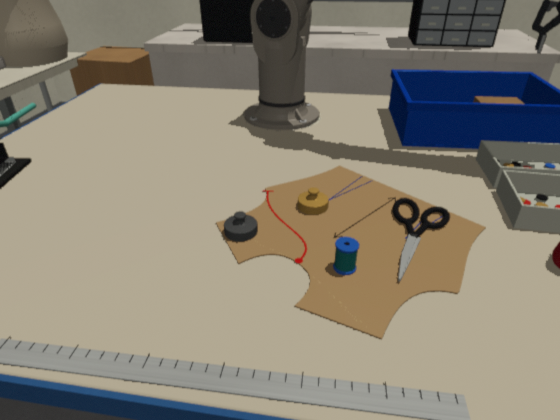

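The top view shows the red line unobstructed, with the dot at about (267,154) and the crossbar at about (314,261). The steel weight is at (324,183), the brass one at (262,236), the spool at (228,146) and the shears at (165,210). The scene view shows the same layout. Next I'll measure the line in both views.

```bash
cat > m.py <<'E'
import cv2,numpy as np,pickle
def cast(f,uv,z):
    uv=np.atleast_2d(uv).astype(float);K,R,t=f["intrinsics"],f["R"],f["t"]
    d=(np.linalg.inv(K)@np.c_[uv,np.ones(len(uv))].T).T@R; c=-R.T@t
    return c+d*((z-c[2])/d[:,2])[:,None]
def red(f):
    h=cv2.cvtColor(f["color"],cv2.COLOR_RGB2HSV)
    H,S,V=[h[...,i].astype(int) for i in range(3)]
    return (((H<5)|(H>172))&(S>150)&(V>70)).astype(np.uint8)
E
python3 - <<'E'
from m import *
out={}
for n in("top","scene"):
    f=pickle.load(open(n+".pkl","rb"));m=red(f)
    k,l,s,c=cv2.connectedComponentsWithStats(m,connectivity=8)
    i=[j for j in range(1,k) if 200<c[j][0]<350 and 120<c[j][1]<290 and s[j][4]>2]
    print(n,[(s[j].tolist()) for j in i])
    ys,xs=np.nonzero(np.isin(l,i)); P=cast(f,np.c_[xs,ys],0.003)[:,:2]
    a,b=((267,154),(314,261)) if n=="top" else ((298,261),(268,191))
    A,B=cast(f,[a,b],0.003)[:,:2]
    for _ in range(2):
        # dot centre: pixels near; crossbar
        near=P[np.linalg.norm(P-A,axis=1)<.0085];A=near.mean(0)
    e=(B-A)/np.linalg.norm(B-A);nrm=np.array([-e[1],e[0]])
    u=(P-A)@e;v=(P-A)@nrm;L=np.linalg.norm(B-A)
    end=P[(u>L-.004)];B=(end.min(0)+end.max(0))/2
    print(n,"A",A,"B",B,"chord",np.linalg.norm(B-A),"bar extent",np.ptp(end,axis=0))
    out[n]=(P,A,B)
    big=cv2.resize(f["color"][120:280,200:380,::-1],None,fx=4,fy=4,interpolation=cv2.INTER_NEAREST)
    cv2.imwrite(f"pics/{n}_z.png",big[:600])
    z=f["z_map"];print("depth pts")
    for (x,y) in [a,b]:
        d=z[y,x];X=f["R"].T@(np.linalg.inv(f["intrinsics"])@[x*d,y*d,d]-f["t"]);print(X)
pickle.dump(out,open("line.pkl","wb"))
E
```

```text
top [[262, 151, 58, 111, 229]]
top A [0.68056965 0.13163148] B [0.46427839 0.03914865] chord 0.23523389289379124 bar extent [0.00393638 0.01966173]
depth pts
[0.67975751 0.13115112 0.00299431]
[0.462345   0.03903253 0.00119184]
scene [[267, 191, 2, 10, 11], [274, 213, 10, 10, 10], [287, 225, 4, 4, 4], [294, 231, 13, 32, 63]]
scene A [0.68274035 0.13021625] B [0.46971448 0.03923439] chord 0.2316413569079759 bar extent [0.00442694 0.00212696]
depth pts
[0.68613664 0.13005778 0.00388847]
[0.46851605 0.04048938 0.00361578]
```

```bash
python3 - <<'E'
from m import *
from scipy.interpolate import UnivariateSpline
res={}
for n in("top","scene"):
    f=pickle.load(open(n+".pkl","rb"));c=f["color"].astype(int)
    w=np.clip(c[...,0]-1.0*c[...,2]-1.6*c[...,1]*(1),0,None) if 0 else None
    m=((c[...,0]>70)&(c[...,0]>2.3*c[...,1])&(c[...,0]>2.0*c[...,2])).astype(np.uint8)
    k,l,s,cc=cv2.connectedComponentsWithStats(m,connectivity=8)
    i=[j for j in range(1,k) if 255<cc[j][0]<330 and 145<cc[j][1]<270 and s[j][4]>1]
    print(n,[s[j].tolist() for j in i])
    ys,xs=np.nonzero(np.isin(l,i));P=cast(f,np.c_[xs,ys],0.003)[:,:2]
    A=np.array([.6815,.131]);
    for _ in range(3):A=P[np.linalg.norm(P-A,axis=1)<.009].mean(0)
    u0=P[:,0]; end=P[u0<u0.min()+.0055];B=np.array([end[:,0].mean(),(end[:,1].min()+end[:,1].max())/2])
    e=(B-A)/np.linalg.norm(B-A);nr=np.array([-e[1],e[0]]);L=np.linalg.norm(B-A)
    u=(P-A)@e;v=(P-A)@nr
    k=(u>.008)&(u<L-.012)&(abs(v)<.06)
    uu=np.r_[0,u[k],L];vv=np.r_[0,v[k],0];w=np.r_[20,np.ones(k.sum()),8]
    p=np.polyfit(uu,vv,7,w=w)
    t=np.linspace(0,L,2000);C=A+t[:,None]*e+np.polyval(p,t)[:,None]*nr
    sl=np.r_[0,np.cumsum(np.linalg.norm(np.diff(C,axis=0),axis=1))]
    print("A",A,"B",B,"bar",np.ptp(end,axis=0),"len",sl[-1],"rms",np.std(v[k]-np.polyval(p,u[k])))
    q=np.array([0,36,72,108,144,180,216,250])/250*sl[-1]
    res[n]=np.c_[np.interp(q,sl,C[:,0]),np.interp(q,sl,C[:,1])];print(res[n].round(4).tolist())
    im=cv2.resize(f["color"][:,:,::-1],None,fx=4,fy=4,interpolation=cv2.INTER_CUBIC).copy()
    for X in res[n]:
        x=f["intrinsics"]@(f["R"]@[*X,.003]+f["t"]);x=x[:2]/x[2];cv2.circle(im,tuple(((x+.5)*4).astype(int)),3,(0,255,0),-1)
    cv2.imwrite(f"pics/{n}_pts.png",im[520:1100,880:1500])
    for nm,uv,z in ([("A",(324,183),.03),("B",(262,236),.03),("sp",(228,145),.05)] if n=="top" else []):print(nm,cast(f,uv,z))
print((res["top"]-res["scene"]).round(4).tolist())
E
```

```text
top [[262, 151, 58, 111, 311]]
A [0.68050263 0.13148198] B [0.46370871 0.04013026] bar [0.00394766 0.02162495] len 0.24857700310795042 rms 0.0013271662261310042
[[0.6805, 0.1315], [0.6463, 0.1395], [0.6141, 0.1247], [0.5871, 0.1013], [0.5601, 0.0778], [0.5303, 0.0581], [0.4971, 0.0449], [0.4637, 0.0401]]
A [[0.61286341 0.01883647 0.03      ]]
B [[0.51052197 0.13987236 0.03      ]]
sp [[0.68551724 0.20447018 0.05      ]]
scene [[267, 191, 40, 72, 150]]
A [0.6820597  0.13041023] B [0.46971475 0.03959987] bar [0.00442694 0.00285791] len 0.2444805547644154 rms 0.0009496925075886257
[[0.6821, 0.1304], [0.6486, 0.1389], [0.6169, 0.1245], [0.5904, 0.1014], [0.5641, 0.0779], [0.535, 0.0583], [0.5024, 0.045], [0.4697, 0.0396]]
[[-0.0016, 0.0011], [-0.0023, 0.0006], [-0.0028, 0.0002], [-0.0033, -0.0001], [-0.004, -0.0002], [-0.0047, -0.0002], [-0.0053, -0.0002], [-0.006, 0.0005]]
```

View pics/top_pts.png

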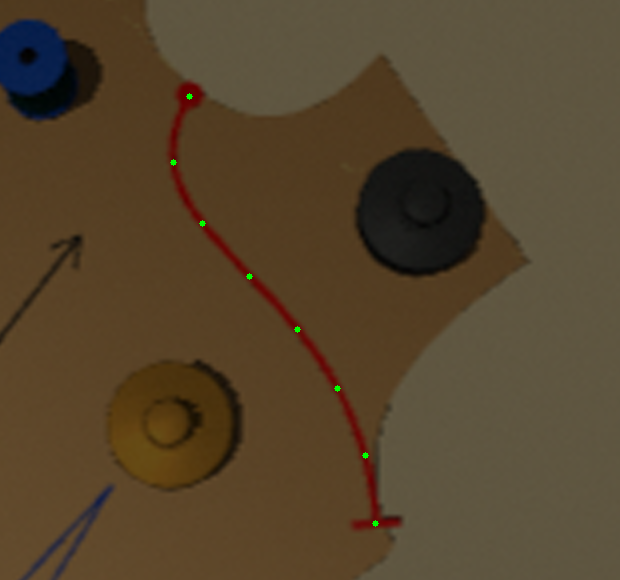

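View pics/scene_pts.png

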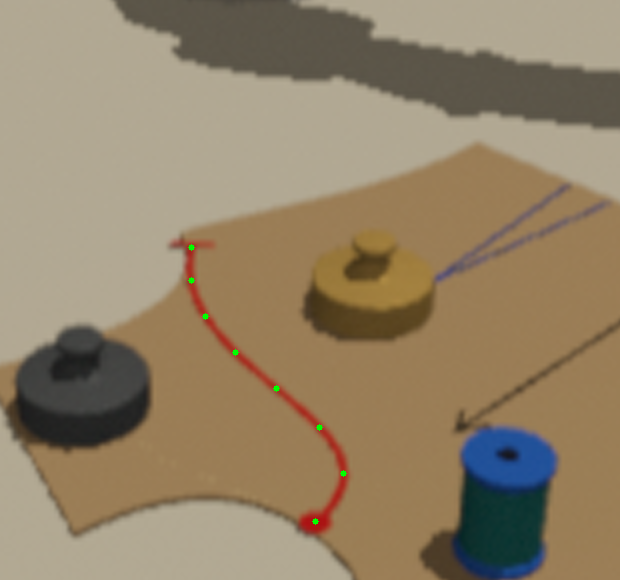

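The top-view points sit on the line. The measured length is 249 mm against 250 given, and the bar is 22 mm across in y against 24. In the scene view the bar mask falls about 1 px short, so I use a blend close to the top view. First move: shut the jaws and travel high towards the dot.

Request:
apply_moves:
  dp:
    - [-0.1,0.15,0]
    - [-0.17,0.3,0]
    - [-0.17,0.3,0]
    - [-0.17,0.3,0]
    - [-0.17,0.3,0]
    - [-0.17,0.3,0]
    - [-0.17,0.3,0]
    - [-0.17,0.3,0]
    - [-0.17,0.3,0]
    - [-0.17,0.3,0]
    - [-0.17,0.3,0]
    - [-0.17,0.3,0]
    - [-0.17,0.3,0]
    - [-0.17,0.3,0]
    - [-0.17,0.3,0]
    - [-0.1,0.15,0]
    - [0,0,0]
    - [0,0,0]
  twist:
    - [0,0,0]
    - [0,0,0]
    - [0,0,0]
    - [0,0,0]
    - [0,0,0]
    - [0,0,0]
    - [0,0,0]
    - [0,0,0]
    - [0,0,0]
    - [0,0,0]
    - [0,0,0]
    - [0,0,0]
    - [0,0,0]
    - [0,0,0]
    - [0,0,0]
    - [0,0,0]
    - [0,0,0]
    - [0,0,0]
  jaw: [255,255,255,255,255,255,255,255,255,255,255,255,255,255,255,255,255,255]

```text
clock: 1.9
tcp_pos: [0.6385, 0.1673, 0.3948]
orientation: [2.528, 1.861, -0.025]
contact_force: [0.3, 0.9, -0.4]
grip_width: 0.0002
```

```bash
cat > g.py <<'E'
from bench import r
import numpy as np,sys
from scipy.spatial.transform import Rotation as Ro
W=np.array([[.681,.131],[.647,.139],[.615,.1245],[.588,.101],[.561,.078],[.5315,.058],[.498,.045],[.465,.040]])
def rep(zt=.04):
    o=r.get_obs();R=Ro.from_rotvec(o["orientation"]).as_matrix();p=np.array(o["tcp_pos"]);g=p+R[:,2]*r.hold_point_z
    print("t",o["clock"],"tcp",p.round(4),"gp",g.round(4),"tilt deg",np.degrees(np.arccos(-R[2,2])).round(2),"w",o["grip_width"],"q",np.round(o["joints"],2))
    # twist to be vertical, tool axes
    ax=np.cross(R[:,2],[0,0,-1]);print("tilt fix rotvec tool/120deg",(R.T@ax/np.radians(120)).round(4), "x axis",R[:,0].round(3))
    for i,w in enumerate(W):print(i,"gp err mm",((w-g[:2])*1e3).round(1),"dp units",(R.T@(np.r_[w,zt]-g)/.12).round(3))
    d=np.diff(W,axis=0);
    for i,v in enumerate(d):print("seg",i,(R.T@np.r_[v,0]/.12).round(3))
if __name__=="__main__":rep()
E
python3 g.py
```

```text
t 1.9 tcp [0.6385 0.1673 0.3948] gp [0.6367 0.1656 0.2401] tilt deg 0.93 w 0.00024017461674971188 q [-0.51  0.47  0.22  1.61 -0.1   1.09  1.01]
tilt fix rotvec tool/120deg [-0.0036  0.0069 -0.    ] x axis [ 0.297  0.955 -0.014]
0 gp err mm [ 44.3 -34.6] dp units [-0.142  0.45   1.666]
1 gp err mm [ 10.3 -26.6] dp units [-0.162  0.16   1.669]
2 gp err mm [-21.7 -41.1] dp units [-0.357 -0.059  1.673]
3 gp err mm [-48.7 -64.6] dp units [-0.61  -0.215  1.678]
4 gp err mm [-75.7 -87.6] dp units [-0.86  -0.373  1.683]
5 gp err mm [-105.2 -107.6] dp units [-1.092 -0.559  1.688]
6 gp err mm [-138.7 -120.6] dp units [-1.278 -0.793  1.692]
7 gp err mm [-171.7 -125.6] dp units [-1.4   -1.043  1.696]
seg 0 [-0.02  -0.29   0.003]
seg 1 [-0.195 -0.219  0.004]
seg 2 [-0.254 -0.157  0.005]
seg 3 [-0.25  -0.158  0.005]
seg 4 [-0.232 -0.185  0.005]
seg 5 [-0.186 -0.234  0.004]
seg 6 [-0.121 -0.25   0.004]
```

Request:
apply_moves:
  dp:
    - [-0.05,0.15,0]
    - [-0.05,0.15,0]
    - [-0.05,0.15,0]
    - [0,0,0.2]
    - [0,0,0.2]
    - [0,0,0.2]
    - [0,0,0.2]
    - [0,0,0.2]
    - [0,0,0.1]
    - [0,0,0]
    - [0,0,0]
  twist:
    - [-0.004,0.007,0]
    - [0,0,0]
    - [0,0,0]
    - [0,0,0]
    - [0,0,0]
    - [0,0,0]
    - [0,0,0]
    - [0,0,0]
    - [0,0,0]
    - [0,0,0]
    - [0,0,0]
  jaw: [255,255,255,255,255,255,255,255,255,255,255]

```text
clock: 3.0
tcp_pos: [0.6773, 0.1553, 0.2581]
orientation: [-2.496, -1.888, -0.004]
contact_force: [0.3, -0.5, 0.4]
grip_width: -0.0
```

```bash
python3 g.py; python3 - <<'E'
from bench import r
import cv2
f=r.grab_frame("scene");cv2.imwrite("pics/s1.png",f["color"][:,:,::-1])
E
```

```text
t 3.0 tcp [0.6773 0.1553 0.2581] gp [0.6765 0.1571 0.1034] tilt deg 0.72 w -4.2056661189941636e-05 q [-0.43  0.66  0.18  1.62 -0.16  0.87  1.11]
tilt fix rotvec tool/120deg [-0.0039 -0.0046 -0.    ] x axis [0.272 0.962 0.01 ]
0 gp err mm [  4.5 -26.1] dp units [-0.204  0.099  0.526]
1 gp err mm [-29.5 -18.1] dp units [-0.217 -0.191  0.528]
2 gp err mm [-61.5 -32.6] dp units [-0.406 -0.415  0.528]
3 gp err mm [-88.5 -56.1] dp units [-0.656 -0.578  0.527]
4 gp err mm [-115.5  -79.1] dp units [-0.901 -0.743  0.526]
5 gp err mm [-145.   -99.1] dp units [-1.129 -0.934  0.526]
6 gp err mm [-178.5 -112.1] dp units [-1.309 -1.173  0.526]
7 gp err mm [-211.5 -117.1] dp units [-1.424 -1.426  0.527]
seg 0 [-0.013 -0.291  0.002]
seg 1 [-0.189 -0.224  0.   ]
seg 2 [-0.25  -0.163 -0.001]
seg 3 [-0.246 -0.164 -0.001]
seg 4 [-0.227 -0.191 -0.001]
seg 5 [-0.18  -0.239  0.   ]
seg 6 [-0.115 -0.253  0.001]
```

View pics/s1.png

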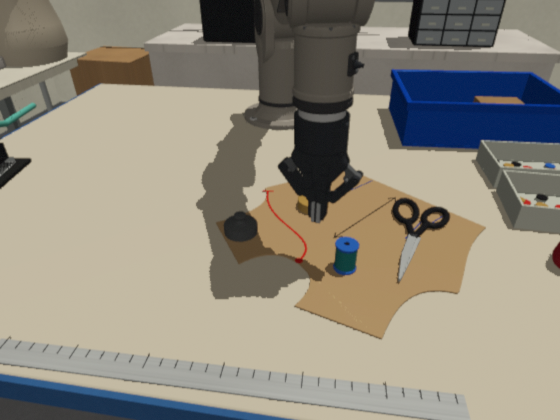

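The picture shows the shut fingers at about (318,215), clear of everything, with the knuckles sticking out towards the spool. I'll check the knuckle heights from the depth before going down.

```bash
python3 - <<'E'
from bench import r
import numpy as np
from scipy.spatial.transform import Rotation as Ro
f=r.grab_frame("scene");o=r.get_obs()
z=f["z_map"];v,u=np.nonzero(z>0);d=z[v,u]
X=((np.linalg.inv(f["intrinsics"])@np.c_[u*d,v*d,d].T).T-f["t"])@f["R"]
R=Ro.from_rotvec(o["orientation"]).as_matrix();T=(X-o["tcp_pos"])@R
k=(abs(T[:,1])<.05)&(abs(T[:,0])<.12)&(T[:,2]<.2)&(T[:,2]>-.02)
T=T[k]
for a in np.arange(-.1,.1,.01):
    s=T[(T[:,0]>=a)&(T[:,0]<a+.01)]
    print(round(a,2),len(s),s[:,2].max().round(3) if len(s) else None, s[:,1].min().round(3) if len(s) else None,s[:,1].max().round(3) if len(s) else None)
E
```

```text
-0.1 0 None None None
-0.09 0 None None None
-0.08 0 None None None
-0.07 3 0.088 0.011 0.011
-0.06 96 0.102 -0.013 0.015
-0.05 172 0.113 -0.01 0.014
-0.04 339 0.125 -0.012 0.025
-0.03 410 0.131 -0.011 0.034
-0.02 543 0.167 0.005 0.038
-0.01 794 0.172 -0.009 0.04
-0.0 733 0.174 -0.001 0.041
0.01 868 0.167 -0.013 0.039
0.02 741 0.128 -0.023 0.034
0.03 767 0.126 -0.017 0.026
0.04 223 0.113 -0.007 0.014
0.05 135 0.101 -0.012 0.014
0.06 24 0.087 -0.012 0.014
0.07 0 None None None
0.08 0 None None None
0.09 0 None None None
```

Request:
apply_moves:
  dp:
    - [-0.1,0.05,0]
    - [-0.1,0.05,0]
    - [0,0,0]
    - [0,0,0]
  twist:
    - [-0.003,-0.003,0]
    - [0,0,0]
    - [0,0,0]
    - [0,0,0]
  jaw: [255,255,255,255]

```text
clock: 3.5
tcp_pos: [0.6845, 0.1247, 0.2622]
orientation: [2.507, 1.891, 0.011]
contact_force: [0.2, 0.2, 0.2]
grip_width: -0.0
```

```bash
python3 g.py|head -4
```

```text
t 3.5 tcp [0.6845 0.1247 0.2622] gp [0.6855 0.1253 0.1075] tilt deg 0.42 w -1.0528379115458578e-05 q [-0.4   0.66  0.19  1.62 -0.15  0.87  1.14]
tilt fix rotvec tool/120deg [ 0.0025 -0.0025  0.    ] x axis [0.275 0.962 0.005]
0 gp err mm [-4.5  5.7] dp units [ 0.033 -0.052  0.562]
1 gp err mm [-38.5  13.7] dp units [ 0.019 -0.343  0.561]
```

Request:
apply_moves:
  dp:
    - [0.02,-0.03,0.1]
    - [0.02,-0.02,0.1]
    - [0,0,0.1]
    - [0,0,0.1]
    - [0,0,0]
    - [0,0,0]
  twist:
    - [0.002,-0.002,0]
    - [0,0,0]
    - [0,0,0]
    - [0,0,0]
    - [0,0,0]
    - [0,0,0]
  jaw: [255,255,255,255,255,255]

```text
clock: 4.1
tcp_pos: [0.6788, 0.1327, 0.2079]
orientation: [-2.505, -1.892, 0.002]
contact_force: [0.8, -0.3, 1.0]
grip_width: -0.0002
```

```bash
python3 g.py|head -4
```

```text
t 4.1 tcp [0.6788 0.1327 0.2079] gp [0.6784 0.1328 0.0532] tilt deg 0.15 w -0.00018461607417363053 q [-0.4   0.72  0.17  1.65 -0.16  0.78  1.14]
tilt fix rotvec tool/120deg [-0.0012  0.      0.    ] x axis [ 0.273  0.962 -0.   ]
0 gp err mm [ 2.6 -1.8] dp units [-0.008  0.025  0.11 ]
1 gp err mm [-31.4   6.2] dp units [-0.022 -0.265  0.111]
```

Request:
apply_moves:
  dp:
    - [0,0.02,0.05]
    - [0,0,0.05]
    - [0,0,0]
    - [0,0,0]
    - [0,0,0]
  twist:
    - [0,0,0]
    - [0,0,0]
    - [0,0,0]
    - [0,0,0]
    - [0,0,0]
  jaw: [255,255,255,255,255]

```text
clock: 4.6
tcp_pos: [0.6819, 0.1318, 0.1957]
orientation: [-2.506, -1.892, 0.0]
contact_force: [-0.3, -0.5, 0.4]
grip_width: -0.0001
```

```bash
python3 g.py|head -4; python3 - <<'E'
from bench import r
import cv2
f=r.grab_frame("scene");cv2.imwrite("pics/s2.png",cv2.resize(f["color"][100:310,190:470,::-1],None,fx=2.8,fy=2.8))
E
```

```text
t 4.6 tcp [0.6819 0.1318 0.1957] gp [0.6818 0.132  0.041 ] tilt deg 0.07 w -0.00010152076037000401 q [-0.4   0.74  0.17  1.65 -0.17  0.77  1.14]
tilt fix rotvec tool/120deg [-0.0005 -0.0003  0.    ] x axis [0.274 0.962 0.001]
0 gp err mm [-0.8 -1. ] dp units [-0.01  -0.004  0.008]
1 gp err mm [-34.8   7. ] dp units [-0.023 -0.295  0.009]
```

View pics/s2.png

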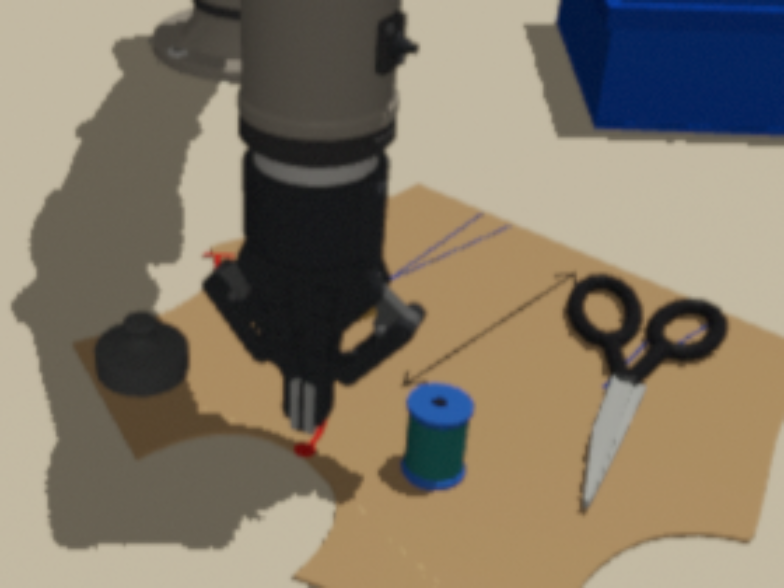

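The tips stand just above the dot at about (303,430), the spool is clear at (437,435), and nothing has been touched. I start the trace.

Request:
apply_moves:
  dp:
    - [0.005,-0.025,0]
    - [0.005,-0.025,0]
    - [0.003,-0.025,0]
    - [0.002,-0.025,0]
    - [0,-0.025,0]
    - [0,-0.025,0]
    - [-0.002,-0.025,0]
    - [-0.005,-0.025,0]
    - [-0.01,-0.025,0]
    - [-0.01,-0.025,0]
    - [-0.01,-0.025,0]
    - [-0.01,-0.02,0]
  twist:
    - [0,0,0]
    - [0,0,0]
    - [0,0,0]
    - [0,0,0]
    - [0,0,0]
    - [0,0,0]
    - [0,0,0]
    - [0,0,0]
    - [0,0,0]
    - [0,0,0]
    - [0,0,0]
    - [0,0,0]
  jaw: [255,255,255,255,255,255,255,255,255,255,255,255]

```text
clock: 5.85
tcp_pos: [0.6439, 0.1387, 0.1968]
orientation: [-2.506, -1.893, -0.002]
contact_force: [-0.3, 0.0, 0.9]
grip_width: -0.0
```

```bash
python3 g.py|head -5
```

```text
t 5.85 tcp [0.6439 0.1387 0.1968] gp [0.644  0.1389 0.0421] tilt deg 0.09 w -3.3540187155277205e-05 q [-0.42  0.7   0.17  1.74 -0.16  0.72  1.12]
tilt fix rotvec tool/120deg [ 0.0001 -0.0007 -0.    ] x axis [0.273 0.962 0.002]
0 gp err mm [37.  -7.9] dp units [0.021 0.315 0.017]
1 gp err mm [3.  0.1] dp units [0.008 0.024 0.017]
2 gp err mm [-29.  -14.4] dp units [-0.181 -0.2    0.017]
```

Request:
apply_moves:
  dp:
    - [-0.007,-0.02,0.003]
    - [-0.01,-0.02,0.003]
    - [-0.012,-0.02,0.003]
    - [-0.013,-0.018,0.003]
    - [-0.015,-0.018,0.002]
    - [-0.015,-0.017,0]
    - [-0.017,-0.016,0]
    - [-0.018,-0.016,0]
    - [-0.018,-0.015,0]
    - [-0.018,-0.014,0]
    - [-0.018,-0.013,0]
    - [-0.018,-0.012,0]
  twist:
    - [0,0,0]
    - [0,0,0]
    - [0,0,0]
    - [0,0,0]
    - [0,0,0]
    - [0,0,0]
    - [0,0,0]
    - [0,0,0]
    - [0,0,0]
    - [0,0,0]
    - [0,0,0]
    - [0,0,0]
  jaw: [255,255,255,255,255,255,255,255,255,255,255,255]

```text
clock: 7.05
tcp_pos: [0.6125, 0.1231, 0.195]
orientation: [-2.507, -1.893, -0.002]
contact_force: [0.3, 0.5, 0.1]
grip_width: -0.0001
```

```bash
python3 g.py|head -6
```

```text
t 7.05 tcp [0.6125 0.1231 0.195 ] gp [0.6126 0.1233 0.0403] tilt deg 0.09 w -0.00013367418432973956 q [-0.42  0.66  0.16  1.83 -0.16  0.67  1.13]
tilt fix rotvec tool/120deg [ 0.0002 -0.0007 -0.    ] x axis [0.274 0.962 0.002]
0 gp err mm [68.4  7.7] dp units [0.218 0.53  0.003]
1 gp err mm [34.4 15.7] dp units [0.204 0.24  0.003]
2 gp err mm [2.4 1.2] dp units [0.015 0.016 0.003]
3 gp err mm [-24.6 -22.3] dp units [-0.235 -0.147  0.002]
```

Request:
apply_moves:
  dp:
    - [-0.019,-0.012,0]
    - [-0.02,-0.012,0]
    - [-0.02,-0.012,0]
    - [-0.02,-0.012,0]
    - [-0.02,-0.012,0]
    - [-0.02,-0.012,0]
    - [-0.02,-0.012,0]
    - [-0.02,-0.012,0]
    - [-0.02,-0.012,0]
    - [-0.019,-0.012,0]
    - [-0.019,-0.012,0]
    - [-0.019,-0.012,0]
  twist:
    - [0,0,0]
    - [0,0,0]
    - [0,0,0]
    - [0,0,0]
    - [0,0,0]
    - [0,0,0]
    - [0,0,0]
    - [0,0,0]
    - [0,0,0]
    - [0,0,0]
    - [0,0,0]
    - [0,0,0]
  jaw: [255,255,255,255,255,255,255,255,255,255,255,255]

```text
clock: 8.25
tcp_pos: [0.586, 0.0984, 0.1951]
orientation: [-2.507, -1.893, -0.003]
contact_force: [-0.2, 0.8, 0.1]
grip_width: 0.0001
```

```bash
python3 g.py|sed -n '1,2p;6,7p'
```

```text
t 8.25 tcp [0.586  0.0984 0.1951] gp [0.5862 0.0986 0.0404] tilt deg 0.11 w 7.000797568738329e-05 q [-0.39  0.62  0.16  1.91 -0.16  0.63  1.16]
tilt fix rotvec tool/120deg [ 0.0004 -0.0008 -0.    ] x axis [0.274 0.962 0.002]
3 gp err mm [1.8 2.4] dp units [0.023 0.009 0.003]
4 gp err mm [-25.2 -20.6] dp units [-0.223 -0.155  0.003]
```

Request:
apply_moves:
  dp:
    - [-0.018,-0.013,0]
    - [-0.018,-0.013,0]
    - [-0.018,-0.013,0]
    - [-0.018,-0.013,0]
    - [-0.018,-0.013,0]
    - [-0.018,-0.013,0]
    - [-0.018,-0.013,0]
    - [-0.018,-0.013,0]
    - [-0.018,-0.013,0]
    - [-0.018,-0.013,0]
    - [-0.018,-0.013,0]
    - [-0.018,-0.013,0]
  twist:
    - [0,0,0]
    - [0,0,0]
    - [0,0,0]
    - [0,0,0]
    - [0,0,0]
    - [0,0,0]
    - [0,0,0]
    - [0,0,0]
    - [0,0,0]
    - [0,0,0]
    - [0,0,0]
    - [0,0,0]
  jaw: [255,255,255,255,255,255,255,255,255,255,255,255]

```text
clock: 9.45
tcp_pos: [0.5587, 0.0769, 0.1951]
orientation: [-2.507, -1.893, -0.003]
contact_force: [0.4, -0.3, -0.1]
grip_width: 0.0002
```

```bash
python3 g.py|sed -n '1,2p;7,8p'
```

```text
t 9.45 tcp [0.5587 0.0769 0.1951] gp [0.5589 0.0771 0.0404] tilt deg 0.11 w 0.00015944942875195526 q [-0.37  0.58  0.16  1.98 -0.16  0.59  1.19]
tilt fix rotvec tool/120deg [ 0.0005 -0.0008 -0.    ] x axis [0.274 0.962 0.002]
4 gp err mm [2.1 0.9] dp units [0.012 0.015 0.003]
5 gp err mm [-27.4 -19.1] dp units [-0.216 -0.176  0.003]
```

Request:
apply_moves:
  dp:
    - [-0.02,-0.014,0]
    - [-0.02,-0.014,0]
    - [-0.019,-0.014,0]
    - [-0.019,-0.014,0]
    - [-0.018,-0.015,0]
    - [-0.018,-0.015,0]
    - [-0.018,-0.015,0]
    - [-0.017,-0.015,0]
    - [-0.017,-0.015,0]
    - [-0.016,-0.015,0]
    - [-0.016,-0.015,0]
    - [-0.015,-0.015,0]
  twist:
    - [0,0,0]
    - [0,0,0]
    - [0,0,0]
    - [0,0,0]
    - [0,0,0]
    - [0,0,0]
    - [0,0,0]
    - [0,0,0]
    - [0,0,0]
    - [0,0,0]
    - [0,0,0]
    - [0,0,0]
  jaw: [255,255,255,255,255,255,255,255,255,255,255,255]

```text
clock: 10.65
tcp_pos: [0.529, 0.0563, 0.1951]
orientation: [-2.507, -1.893, -0.003]
contact_force: [-0.1, 0.3, 0.7]
grip_width: -0.0004
```

```bash
python3 g.py|sed -n '1,2p;8,9p'
```

```text
t 10.65 tcp [0.529  0.0563 0.1951] gp [0.5292 0.0565 0.0404] tilt deg 0.12 w -0.0004395897245580145 q [-0.34  0.55  0.15  2.05 -0.16  0.55  1.21]
tilt fix rotvec tool/120deg [ 0.0005 -0.0009 -0.    ] x axis [0.274 0.962 0.002]
5 gp err mm [2.3 1.5] dp units [0.017 0.015 0.003]
6 gp err mm [-31.2 -11.5] dp units [-0.164 -0.224  0.003]
```

Request:
apply_moves:
  dp:
    - [-0.016,-0.018,0]
    - [-0.016,-0.018,0]
    - [-0.015,-0.018,0]
    - [-0.015,-0.018,0]
    - [-0.014,-0.019,0]
    - [-0.014,-0.019,0]
    - [-0.013,-0.019,0]
    - [-0.013,-0.019,0]
    - [-0.012,-0.019,0]
    - [-0.012,-0.019,0]
    - [-0.011,-0.019,0]
    - [-0.011,-0.019,0]
  twist:
    - [0,0,0]
    - [0,0,0]
    - [0,0,0]
    - [0,0,0]
    - [0,0,0]
    - [0,0,0]
    - [0,0,0]
    - [0,0,0]
    - [0,0,0]
    - [0,0,0]
    - [0,0,0]
    - [0,0,0]
  jaw: [255,255,255,255,255,255,255,255,255,255,255,255]

```text
clock: 11.85
tcp_pos: [0.495, 0.044, 0.1951]
orientation: [-2.507, -1.893, -0.004]
contact_force: [0.4, 0.2, 0.1]
grip_width: 0.0
```

```bash
python3 g.py|sed -n '1,2p;9,10p'
```

```text
t 11.85 tcp [0.495  0.044  0.1951] gp [0.4953 0.0443 0.0404] tilt deg 0.14 w 1.0329257788803015e-05 q [-0.34  0.51  0.15  2.13 -0.15  0.5   1.22]
tilt fix rotvec tool/120deg [ 0.0006 -0.0009 -0.    ] x axis [0.274 0.962 0.002]
6 gp err mm [2.7 0.7] dp units [0.012 0.02  0.003]
7 gp err mm [-30.3  -4.3] dp units [-0.103 -0.233  0.003]
```

Request:
apply_moves:
  dp:
    - [-0.011,-0.02,0]
    - [-0.01,-0.02,0]
    - [-0.01,-0.02,0]
    - [-0.009,-0.02,0]
    - [-0.009,-0.02,0]
    - [-0.009,-0.02,0]
    - [-0.008,-0.02,0]
    - [-0.008,-0.02,0]
    - [-0.008,-0.02,0]
    - [-0.007,-0.02,0]
    - [-0.007,-0.02,0]
    - [-0.006,-0.012,0]
    - [0,0,0]
    - [0,0,0]
    - [0,0,0]
    - [0,0,0]
  twist:
    - [0,0,0]
    - [0,0,0]
    - [0,0,0]
    - [0,0,0]
    - [0,0,0]
    - [0,0,0]
    - [0,0,0]
    - [0,0,0]
    - [0,0,0]
    - [0,0,0]
    - [0,0,0]
    - [0,0,0]
    - [0,0,0]
    - [0,0,0]
    - [0,0,0]
    - [0,0,0]
  jaw: [255,255,255,255,255,255,255,255,255,255,255,255,255,255,255,255]

```text
clock: 13.45
tcp_pos: [0.4621, 0.0395, 0.1951]
orientation: [-2.507, -1.893, -0.004]
contact_force: [-0.2, 0.4, 0.1]
grip_width: 0.0
```

```bash
python3 g.py|sed -n '1,2p;9,10p'; python3 - <<'E'
from bench import r
import cv2
f=r.grab_frame("scene");cv2.imwrite("pics/s3.png",cv2.resize(f["color"][100:310,190:470,::-1],None,fx=2.8,fy=2.8))
E
```

```text
t 13.45 tcp [0.4621 0.0395 0.1951] gp [0.4624 0.0398 0.0404] tilt deg 0.15 w 4.429065815626895e-07 q [-0.34  0.48  0.15  2.21 -0.15  0.46  1.22]
tilt fix rotvec tool/120deg [ 0.0007 -0.001  -0.    ] x axis [0.274 0.962 0.002]
6 gp err mm [35.6  5.2] dp units [0.123 0.274 0.004]
7 gp err mm [2.6 0.2] dp units [0.008 0.02  0.004]
```

View pics/s3.png

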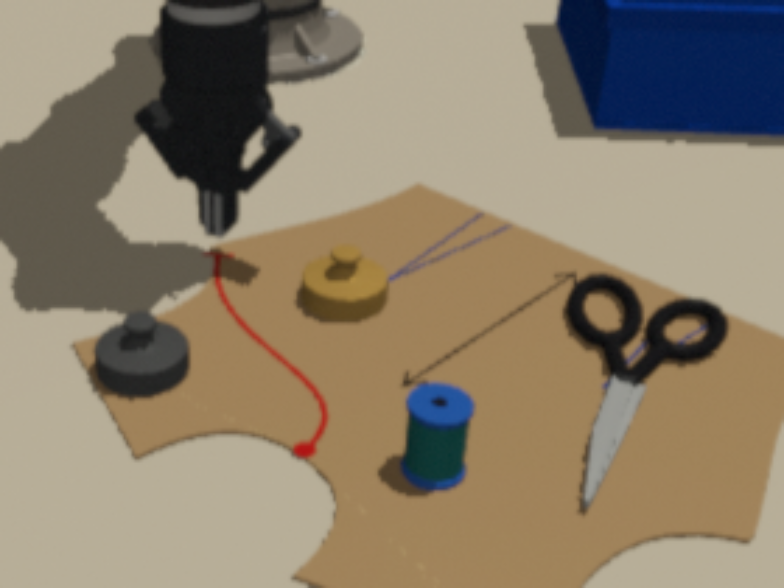

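The tips at (217,232) hang just over the crossbar at (220,255), and all the objects are unmoved. I make a small correction, dwell, then rise.

Request:
apply_moves:
  dp:
    - [0.008,0.02,0]
    - [0,0,0]
    - [0,0,0]
    - [0,0,0]
    - [0,0,-0.1]
    - [0,0,-0.2]
    - [0,0,-0.2]
    - [0,0,-0.2]
    - [0,0,-0.2]
    - [0,0,-0.2]
    - [0,0,-0.1]
    - [0,0,0]
    - [0,0,0]
    - [0,0,0]
  twist:
    - [0,0,0]
    - [0,0,0]
    - [0,0,0]
    - [0,0,0]
    - [0,0,0]
    - [0,0,0]
    - [0,0,0]
    - [0,0,0]
    - [0,0,0]
    - [0,0,0]
    - [0,0,0]
    - [0,0,0]
    - [0,0,0]
    - [0,0,0]
  jaw: [255,255,255,255,255,255,255,255,255,255,255,255,255,255]

```text
clock: 14.9
tcp_pos: [0.4632, 0.0386, 0.35]
orientation: [2.508, 1.891, 0.007]
contact_force: [-0.2, -1.0, -0.6]
grip_width: 0.0001
```

```bash
python3 g.py|sed -n '1,2p;10p'; python3 - <<'E'
from bench import r
import cv2,pickle,numpy as np
f=r.grab_frame("scene");a=pickle.load(open("scene.pkl","rb"))["color"]
d=np.abs(f["color"].astype(int)-a).max(2)
for n,(x0,y0,x1,y1) in dict(wa=(222,208,260,240),wb=(295,186,330,214),sp=(332,236,360,274),sh=(390,195,452,280)).items():
    print(n,(d[y0:y1,x0:x1]>40).mean())
cv2.imwrite("pics/s4.png",f["color"][:,:,::-1])
E
```

```text
t 14.9 tcp [0.4632 0.0386 0.35  ] gp [0.4637 0.039  0.1953] tilt deg 0.25 w 8.887212596020731e-05 q [-0.41  0.2   0.22  2.11 -0.06  0.83  1.14]
tilt fix rotvec tool/120deg [ 0.0013 -0.0016 -0.    ] x axis [0.275 0.961 0.003]
7 gp err mm [1.3 1. ] dp units [0.007 0.004 1.294]
wa 0.03289473684210526
wb 0.0
sp 0.0
sh 0.0
```

View pics/s4.png

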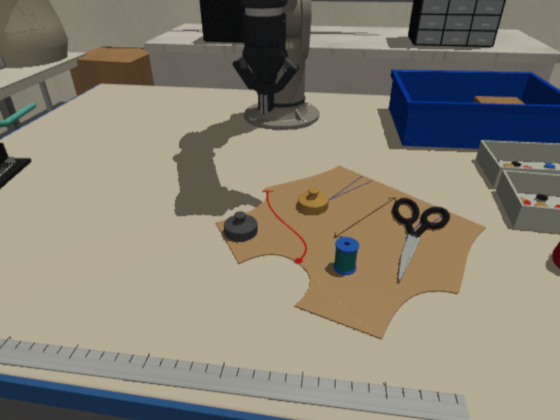

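The hand is raised to a grasp-point height of 0.195 m. Every object is in its place, and the only change near the steel weight at (240,226) is the arm's shadow.

```bash
python3 -c "
from bench import r
print(r.hand_in())"
```

```text
the job is handed in; nothing more can be done
None
```

The shut fingertips, pointing straight down, ran along the red line from the dot to the crossbar, and the job is handed in. The run from dot to crossbar took about 8.8 s including the pause at the end. It was handed in at about 15 s of the 51 s allowed.

**Path:** at the stops at each of the 8 points, the grasp point was within about 3 mm sideways of my measured line. Its height was 40–42 mm above the table, which puts the tips about 18–20 mm above the card. Tilt was under 0.2° along the line.

**Contact:** the force readings at the stops stayed at noise level, about 1 N or less. That noise is above the 0.5 N contact limit, so the readings alone could not rule out a very light touch. The clearance makes one unlikely.

**End state:** the hand was raised with the grasp point at 0.195 m. Comparing the start and end pictures, the brass weight, spool and shears show no change. The steel weight's area changed in 3% of its pixels, which I put down to the arm's shadow.

**Disagreement:** the two cameras differed by up to 6 mm at the crossbar end. The scene view's colour mask missed the bar there, so I used points close to the top view. The top view gave 249 mm for the 250 mm line.

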